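# Lay the standing watch carton down on the bench mat

## Robot

A 7-joint arm with a two-finger parallel gripper is mounted at the origin on the work surface. World frame = base frame: x ahead of the robot, y to its left, z up, the work surface at z = 0. Lengths are in m, angles in rad, forces in N, time in s.
With the tool pointing down it reaches from about 0.4 to 0.9 m from the base axis. Payload 5.5 kg.
Tool frame: the origin (TCP) lies midway between the tips of the shut fingers; the grasp point (between the pads) lies r.grip_point_offset behind it (r.grip_point_offset is the distance from the TCP to the grasp point, in m); z points along the fingers, y is the line along which they close (so a half turn about z gives the same grasp; the last joint's range is limited). The gripper opens to 92 mm and grips with 3 to 60 N. Pads are 19 mm wide; open, the fingers measure 130 mm over their backs; the gripper's body (75 mm by 190 mm) begins 47 mm behind the grasp point.
Start: joints at [-0.949, 0.501, -0.427, 1.55, 0.221, 1.138, -0.21], TCP at [0.228, 0.609, 0.227] pointing down, gripper open.
Joint ranges: [-2.88, 2.88], [-0.31, 2.03], [-1.54, 1.56], [0.2, 2.42], [-1.41, 4.55], [0.19, 2.02], [-2.57, 2.57]. Speed limits (rad/s): [2.57, 2.57, 3.14, 3.14, 3.14, 3.14, 3.14].

## Interface

Orientations are given as [roll, pitch, yaw] about the fixed x, y, z axes, in that order (R = Rz(yaw) Ry(pitch) Rx(roll)).
In Python, from rig import r gives the robot as it stands.
- The arm moves only by the tool jog_arm, never from a script. Its argument "steps" is a list of rows, each a list of 7 numbers: the shift along the world's x, y, z normalised to -1 to 1, where 1 is 0.06 m, then the turn, a rotation vector about the world's x, y, z normalised to -1 to 1, where 1 is 8 degrees, then the closure in counts, from 0 (fully open) to 255 (shut). In form: [[dx, dy, dz, rx, ry, rz, claw], ...]. A call has exactly 5 rows; each row shifts and turns the commanded pose from where the row before left it; what a row does not reach is not made up. A row lasts 1/8 s, in which the tool goes at most 62.5 mm and 10.7 degrees, less where a joint would pass 70% of its speed; a pose out of reach is approached as far as the arm can. A call with a number of a shift or a turn outside -1 to 1 is refused whole. A call with a gripper value outside its range is refused whole. The fingers move at their own pace and stop on an object; "grip_force" is the grip in N (left out, the last holds). Time passes only in rows, so rows that do not move let the fingers close, or fill a call up. It gives the time, the measured TCP pose, the force, the opening and the grip force at its end, in the units of the state.
- r.get_obs(): the state, without advancing time (a new reading comes with each control period).
- r.read_camera(name): name is "scene" or "top"; returns the picture (480x640x3 uint8, red, green, blue); there is no depth.
- r.calibration(name): a dict with "camera_matrix" (3x3 intrinsics, pixels), "T" (4x4, takes a point from camera to world coordinates). Camera axes: x right, y down, z forward; pixel columns grow to the right and rows downward; lengths in m; the calibration is good to about 2 mm. A picture is of the moment at which its call begins. calibration takes no time and is no camera call.
- r.close_job(): hands the job in; it is judged then, once.
The state is a dict: "clock": time; "joint_positions": joint angles; "qd": joint speeds; "joint_efforts": joint torques, N m; "tcp_pos": TCP position; "eef_rot": TCP orientation; "wrist_force": force on the tool from outside, world axes, zero at the start; "moment": the same for the moment, N m; "width": finger opening in m; "finger_force": force on a finger pad.
Only numpy, scipy, OpenCV 4.12 (cv2) and the standard library are available. Lean on these libraries where they do the work, as an engineer would, in place of code of your own. Each camera call takes 0.05 s, during which the arm holds its last target. There are 200 camera calls.

## Task

The tall carton standing on the bench mat blocks the lamp. Without picking it up, push it near its top with the fingertips so that it topples where it stands, away from the robot, onto its back in the large outlined field, then push it along the mat until its top end is snug and square against the raised ledge at the far side, wholly inside the outline. Leave everything else undisturbed.

Things in the scene. Friction and masses are not known exactly. Their poses are not given: they have to be found in the camera images.
- carton: Tall card watch carton standing on end across the large field's near line: 120 mm tall (z), 70 wide (y), 36 deep (x), 0.10 to 0.19 kg. Origin: centre of its foot's underside. x points through its back, the way it must fall, within 0.1 rad of the mat's x; the lid face to push, with a blank label, is at x = -18 mm. Pushed above mid-height it tips without sliding; past 17 degrees it falls by itself.
- heel_left (a point): Corner of the carton's back face at its foot, at x = +18, y = +35, z = 0 mm in the carton's frame. When the carton lies on its back, its z axis is level and points to the ledge, its x axis points down, and it is 36 mm high.
- heel_right (a point): Corner of the carton's back face at its foot, at x = +18, y = -35, z = 0 mm in the carton's frame.
- head_left (a point): Corner of the carton's back face at its top, at x = +18, y = +35, z = 120 mm in the carton's frame.
- head_right (a point): Corner of the carton's back face at its top, at x = +18, y = -35, z = 120 mm in the carton's frame.
- mat: Dark silicone mat fixed to the table, 3 mm thick. Origin: on the table under the centre of the large field, x to the far side, z up. That field, outlined in thin light lines, spans x = -82.5 to 82.5, y = -60 to 60 mm (the small 60 mm squares beside it are not meant). A rigid ledge, 10 mm high above the mat, closes its far side with its near face at x = 82.5. Mat edges: x = -137, y = -240 and 240.
- squat_carton: Short carton of the same make, standing on the mat to one side of the large field: 64 mm tall, 70 mm wide (y), 36 mm deep (x). Origin: centre of its underside. Leave alone.
- loupe: Chrome eye loupe on the mat beside the large field, round, 33 mm across, 32 mm high. Origin: centre of its underside. Leave alone.
- tin: Round aluminium tin with twist cap on the mat beside the large field, 61 mm across, 24 mm high. Origin: centre of its underside. Leave alone.
- blower: Red silicone blower standing nozzle up on the mat, to one side, 57 mm across, 112 mm high. Origin: centre of its underside. Leave alone.
- holder: Wooden tool holder on the table beyond the mat's left end, 50 by 110 mm (y), 106 mm high with its row of screwdrivers. Origin: centre of its underside. Leave alone.
- cushion: Round leather casing cushion on the table beyond the mat's right end, 60 mm across, 21 mm high. Origin: centre of its underside. Leave alone.
- tweezers: Steel tweezers lying on the table beyond the mat's right end, 125 mm long (x), 9 mm high. Origin: their middle, on the table. Leave alone.
Things that resemble listed ones, but are neither listed nor needed, are in the scene too. What is shaped like the carton but blue or green is not meant.

How it is judged:
By the outcome, as a careful person would: the job done as asked, in the order asked, and still so for the second after the job is handed in, with the robot touching nothing.
It also fails if it takes over 38 s, if anything falls off the work surface, if the arm or the gripper's body presses on something with over 40 N, if the wrist force passes 120 N, or if a joint passes its speed limit or range.

## Working session

There is one attempt and no reset: what is moved stays moved. The work goes in short steps, Python scripts to look and compute and a tool call to move; the robot and the scene stay as the last step left them, time stands still between calls to the robot, and variables do not carry over. Pictures are saved under pics/ and viewed, at most 10 in all, crops included, and the job is handed in when it is done.

Besides the shell and the picture viewer there is one more tool, called in YAML: its name, and indented under it one key for each argument. jog_arm: Moves the arm, as the interface text tells. Its arguments: {"type":"object","properties":{"steps":{"type":"array"},"grip_force":{"type":"number"}},"required":["steps"]}

```bash
mkdir -p pics; python3 - <<'E'
from rig import r
import cv2
for n in("scene","top"):
    cv2.imwrite(f"pics/{n}0.png",r.read_camera(n)[:,:,::-1])
    c=r.calibration(n);print(c["camera_matrix"],c["T"])
o=r.get_obs();print(o)
E
```

```text
[[461.04053294   0.         320.97644937]
 [  0.         461.04053294 243.89697816]
 [  0.           0.           1.        ]] [[ 3.93277931e-01  7.04111567e-01 -5.91235460e-01  1.05670414e+00]
 [ 9.19419078e-01 -3.00471868e-01  2.53742418e-01 -1.81901390e-01]
 [ 1.01334785e-03 -6.43384455e-01 -7.65542563e-01  7.76815198e-01]
 [ 0.00000000e+00  0.00000000e+00  0.00000000e+00  1.00000000e+00]]
[[527.23267709   0.         315.95741904]
 [  0.         527.23267709 231.28955826]
 [  0.           0.           1.        ]] [[ 0.12129611 -0.97216282  0.20046622  0.30128108]
 [-0.99261391 -0.11834741  0.02667408  0.02002144]
 [-0.00220689 -0.20222102 -0.97933742  1.21419133]
 [ 0.          0.          0.          1.        ]]
{'clock': 0.1, 'joint_positions': array([-0.94879479,  0.5017704 , -0.42676958,  1.55133975,  0.22079892,
        1.13831155, -0.21031734]), 'qd': array([ 0.00146474, -0.00310233, -0.00031276, -0.00178104,  0.00031488,
        0.00111865,  0.00031967]), 'joint_efforts': array([-1.17103028e-02, -5.67870605e+01, -5.83870813e+00, -2.79908180e+01,
       -6.89463574e-02,  2.40820058e-02,  5.40875521e-05]), 'tcp_pos': array([0.2280844 , 0.60798945, 0.22577087]), 'eef_rot': array([-3.13981338e+00, -4.69591541e-05,  2.78278722e+00]), 'wrist_force': array([-0.11117873, -0.10243165, -0.26859566]), 'moment': array([0.00723432, 0.03825376, 0.03239112]), 'finger_force': 0.0, 'width': 0.09183355786676183}
```

View pics/scene0.png

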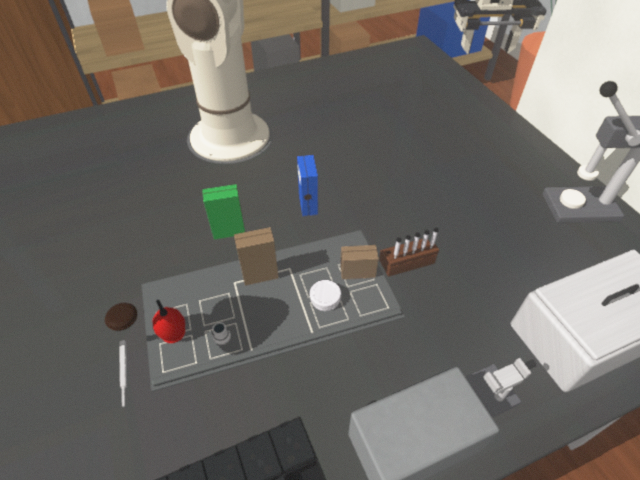

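View pics/top0.png

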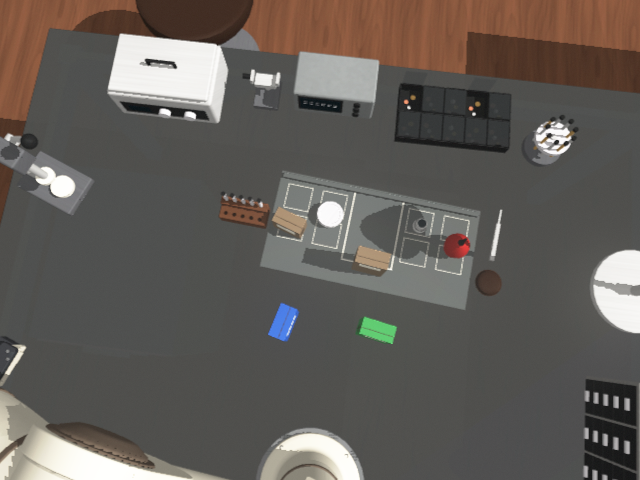

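Candidates are the tall brown carton (scene 257,257; top 373,258), the squat brown carton (scene 358,262; top 290,221), the green one (scene 224,211; top 378,330) and the blue one (scene 308,187; top 284,322). I choose the tall brown carton, which stands across the near line of the large field. Next I check it in a close crop and measure.

```bash
cat > h.py <<'E'
import numpy as np,cv2
from rig import r
def ray(n,px,z):
    c=r.calibration(n);K=c["camera_matrix"];T=c["T"]
    d=T[:3,:3]@np.linalg.solve(K,[px[0],px[1],1.]);o=T[:3,3]
    return o+d*(z-o[2])/d[2]
def proj(n,P):
    c=r.calibration(n);T=np.linalg.inv(c["T"]);p=c["camera_matrix"]@(T[:3,:3]@np.asarray(P,float)+T[:3,3]);return p[:2]/p[2]
E
python3 - <<'E'
from h import *
t=cv2.imread("pics/top0.png");s=cv2.imread("pics/scene0.png")
a=cv2.resize(t[165:315,255:495],None,fx=3.3,fy=3.3,interpolation=cv2.INTER_CUBIC);cv2.imwrite("pics/tc.png",a)
hsv=cv2.cvtColor(t,cv2.COLOR_BGR2HSV)
for n,im in(("top",t),("scene",s)):
    hsv=cv2.cvtColor(im,cv2.COLOR_BGR2HSV)
    m=cv2.inRange(hsv,(5,60,70),(25,200,255))
    k,l,st,ce=cv2.connectedComponentsWithStats(m)
    for i in range(1,k):
        x,y,w,h,A=st[i]
        if A>150 and 150<y<320 and 200<x<480: 
            c=max(cv2.findContours((l==i).astype('u1'),0,1)[0],key=len);print(n,st[i],cv2.minAreaRect(c),cv2.approxPolyDP(c,3,True)[:,0].tolist())
E
```

```text
top [ 219  196   51   33 1031] ((243.57736206054688, 211.42076110839844), (49.819332122802734, 25.06324005126953), 10.619654655456543) [[222, 196], [221, 219], [265, 227], [268, 204], [263, 203], [260, 208], [256, 201], [251, 206], [248, 200], [242, 204], [236, 198], [235, 203], [231, 197], [225, 201]]
top [272 207  35  31 551] ((288.7341613769531, 222.0056610107422), (33.676124572753906, 19.073625564575195), 25.34617805480957) [[278, 207], [272, 218], [274, 225], [287, 227], [300, 237], [305, 220]]
top [354 246  37  30 669] ((371.14703369140625, 260.9117736816406), (33.71245193481445, 24.01102638244629), 14.03624439239502) [[358, 247], [354, 268], [362, 267], [378, 275], [386, 269], [389, 253]]
scene [ 234  227   44   58 1851] ((257.317626953125, 255.4293975830078), (51.52098846435547, 38.17976379394531), 77.47119140625) [[269, 227], [234, 236], [245, 284], [277, 277]]
scene [ 380  239   59   37 1207] ((409.4586181640625, 255.70343017578125), (27.594329833984375, 59.125404357910156), 74.93151092529297) [[438, 248], [434, 245], [430, 249], [427, 240], [421, 251], [420, 239], [413, 254], [411, 241], [405, 256], [401, 244], [395, 259], [393, 246], [380, 250], [380, 260], [390, 275], [433, 263]]
scene [ 341  245   38   34 1153] ((359.37445068359375, 261.3631591796875), (32.1540412902832, 37.6240348815918), 87.27368927001953) [[375, 245], [342, 247], [342, 277], [374, 276], [378, 258]]
```

View pics/tc.png

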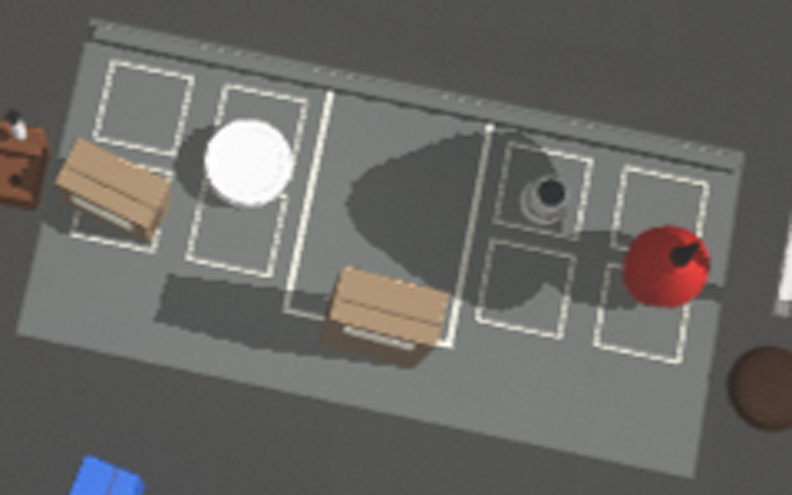

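The crop shows the tall carton's top face at crop corners (344,267), (450,293), (440,340) and (330,312). It stands across the near line, which runs (288,310) to (450,345). The side lines end at the ledge at (330,92) and (490,126).

```bash
python3 - <<'E'
from h import *
f=lambda p:((p[0]+.5)/3.3-.5+255,(p[1]+.5)/3.3-.5+165)
F=np.array([ray("top",f(p),.003) for p in[(288,310),(452,346),(490,126),(330,92)]])
print("field NL NR FR FL\n",F.round(4));
print([np.linalg.norm(F[i]-F[i-1]).round(4) for i in range(4)])
M=np.array([ray("top",f(p),.003) for p in[(17,334),(694,478)]]);print("mat near L,R",M.round(4),np.linalg.norm(M[1]-M[0]))
y=M[0]-M[1];print("mat yaw",np.arctan2(-y[0],y[1]), "fieldedges",[np.arctan2(*(F[a]-F[b])[1::-1][:2]) for a,b in((3,0),(2,1))])
T=np.array([ray("top",f(p),.123) for p in[(330,312),(440,340),(450,293),(344,267)]])
print("carton top NL NR FR FL\n",T.round(4),T.mean(0).round(4),[np.linalg.norm(T[i]-T[i-1]).round(4) for i in range(4)])
w=T[0]+T[3]-T[1]-T[2];print("carton yaw",np.arctan2(-w[0],w[1]))
# scene view: lid/back top & bottom corners
s=cv2.imread("pics/scene0.png");cv2.imwrite("pics/sc.png",cv2.resize(s[215:395,130:410],None,fx=2.8,fy=2.8,interpolation=cv2.INTER_CUBIC))
for p in[(245,284),(277,277)]:print("scene back foot",ray("scene",p,.003).round(4))
for p in[(234,236),(269,227)]:print("scene top near/back?",ray("scene",p,.123).round(4))
for n,p,z in[("loupe",f((545,198)),.02),("tin",f((249,162)),.027),("squat",f((118,185)),.067)]:print(n,ray("top",p,z).round(4))
E
```

```text
field NL NR FR FL
 [[ 0.4923 -0.0147  0.003 ]
 [ 0.4809 -0.1315  0.003 ]
 [ 0.6426 -0.1438  0.003 ]
 [ 0.6539 -0.027   0.003 ]]
[np.float64(0.1621), np.float64(0.1174), np.float64(0.1622), np.float64(0.1174)]
mat near L,R [[ 0.4524  0.1721  0.003 ]
 [ 0.4099 -0.3055  0.003 ]] 0.4794790559463269
mat yaw -0.08880352726098081 fieldedges [np.float64(-0.07642397362826829), np.float64(-0.07643376275453526)]
carton top NL NR FR FL
 [[ 0.4753 -0.0378  0.123 ]
 [ 0.4659 -0.1086  0.123 ]
 [ 0.4966 -0.1121  0.123 ]
 [ 0.5052 -0.0435  0.123 ]] [ 0.4858 -0.0755  0.123 ] [np.float64(0.0304), np.float64(0.0714), np.float64(0.0309), np.float64(0.0691)]
carton yaw -0.12767151703347465
scene back foot [ 0.4965 -0.1102  0.003 ]
scene back foot [ 0.5056 -0.0442  0.003 ]
scene top near/back? [ 0.4698 -0.1079  0.123 ]
scene top near/back? [ 0.474 -0.04   0.123]
loupe [ 0.5904 -0.1845  0.02  ]
tin [0.5894 0.0249 0.027 ]
squat [0.5531 0.1108 0.067 ]
```

View pics/sc.png

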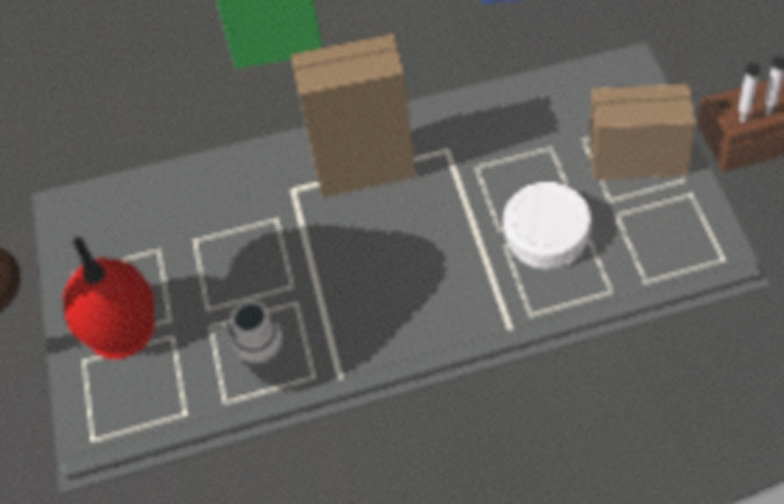

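The scene crop shows the carton's back with foot corners at crop (322,194) and (413,175), which agrees with the top view to 1–2 mm. Before moving I check the green and blue boxes, which stand on the robot's side.

```bash
python3 - <<'E'
from h import *
print("offset",r.grip_point_offset)
for n in("top","scene"):
  hsv=cv2.cvtColor(cv2.imread(f"pics/{n}0.png"),cv2.COLOR_BGR2HSV)
  for c,lo,hi in(("green",(50,120,50),(75,255,255)),("blue",(105,140,50),(125,255,255))):
    m=cv2.inRange(hsv,lo,hi);m[:,400:]=0
    q=max(cv2.findContours(m,0,1)[0],key=cv2.contourArea);p=cv2.approxPolyDP(q,3,True)[:,0]
    print(n,c,p.tolist());print(" z0",[ray(n,a,0).round(3)[:2].tolist() for a in p]);print(" z.12",[ray(n,a,.12).round(3)[:2].tolist() for a in p])
E
```

```text
offset 0.0188
top green [[363, 318], [361, 326], [368, 328], [360, 328], [360, 334], [391, 343], [394, 326]]
 z0 [[0.363, -0.078], [0.345, -0.075], [0.342, -0.091], [0.34, -0.073], [0.327, -0.074], [0.315, -0.146], [0.354, -0.149]]
 z.12 [[0.357, -0.068], [0.34, -0.065], [0.338, -0.08], [0.336, -0.064], [0.324, -0.065], [0.314, -0.129], [0.348, -0.132]]
top blue [[281, 303], [268, 334], [286, 340], [298, 312]]
 z0 [[0.374, 0.112], [0.301, 0.132], [0.293, 0.09], [0.358, 0.071]]
 z.12 [[0.367, 0.103], [0.301, 0.121], [0.294, 0.083], [0.353, 0.066]]
scene green [[235, 185], [203, 190], [215, 238], [243, 230]]
 z0 [[0.199, -0.045], [0.186, -0.122], [0.348, -0.134], [0.35, -0.07]]
 z.12 [[0.332, -0.066], [0.32, -0.131], [0.458, -0.142], [0.459, -0.087]]
scene blue [[312, 155], [297, 157], [303, 214], [316, 213]]
 z0 [[0.167, 0.174], [0.159, 0.135], [0.357, 0.073], [0.366, 0.102]]
 z.12 [[0.305, 0.119], [0.298, 0.086], [0.465, 0.033], [0.472, 0.058]]
```

jog_arm:
  steps:
    - [0.6,-0.9,0,0,0,0.33,186]
    - [0.6,-0.9,0,0,0,0.33,186]
    - [0.6,-0.9,0,0,0,0.33,186]
    - [0.6,-0.9,0,0,0,0.33,186]
    - [0.6,-0.9,0,0,0,0.33,186]
  grip_force: 20

```text
clock: 0.72
tcp_pos: [0.4023, 0.3465, 0.2265]
eef_rot: [-3.141, -0.0, 3.015]
wrist_force: [0.6, 0.7, 0.3]
width: 0.0465
finger_force: 0.0
```

jog_arm:
  steps:
    - [0.05,-0.9,0,0,0,0,186]
    - [0.05,-0.9,0,0,0,0,186]
    - [0.05,-0.9,0,0,0,0,186]
    - [0.05,-0.9,0,0,0,0,186]
    - [0.05,-0.9,0,0,0,0,186]

```text
clock: 1.35
tcp_pos: [0.4162, 0.0768, 0.2267]
eef_rot: [-3.142, 0.0, 3.013]
wrist_force: [0.6, -0.0, 0.2]
width: 0.0249
finger_force: 0.0
```

jog_arm:
  steps:
    - [0,-0.8,-0.2,0,0,0,186]
    - [0,-0.8,-0.4,0,0,0,186]
    - [0,-0.66,-0.6,0,0,0,186]
    - [0,0,-0.7,0,0,0,186]
    - [0,0,0,0,0,0,186]

```text
clock: 1.98
tcp_pos: [0.4134, -0.057, 0.1103]
eef_rot: [-3.142, -0.007, 3.012]
wrist_force: [0.6, -0.3, -0.1]
width: 0.0249
finger_force: 0.0
```

jog_arm:
  steps:
    - [0.25,-0.08,0,0,0,0,186]
    - [0.2,-0.08,0,0,0,0,186]
    - [0.1,-0.05,0,0,0,0,186]
    - [0.08,-0.02,0,0,0,0,186]
    - [0.08,-0.01,0,0,0,0,186]

```text
clock: 2.6
tcp_pos: [0.4593, -0.0714, 0.1129]
eef_rot: [-3.142, -0.0, 3.013]
wrist_force: [-0.5, 0.4, 0.5]
width: 0.0248
finger_force: 0.1
```

jog_arm:
  steps:
    - [0.12,-0.016,0,0,0,0,186]
    - [0.12,-0.016,0,0,0,0,186]
    - [0.12,-0.016,0,0,0,0,186]
    - [0.12,-0.016,0,0,0,0,186]
    - [0.12,-0.016,0,0,0,0,186]

```text
clock: 3.22
tcp_pos: [0.4957, -0.0762, 0.1127]
eef_rot: [3.142, -0.0, 3.013]
wrist_force: [-0.0, 0.8, -0.4]
width: 0.025
finger_force: 0.0
```

```bash
python3 - <<'E'
from h import *
cv2.imwrite("pics/s1.png",cv2.resize(r.read_camera("scene")[215:395,130:410,::-1],None,fx=2.8,fy=2.8,interpolation=cv2.INTER_CUBIC))
E
```

```text
(no output)
```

View pics/s1.png

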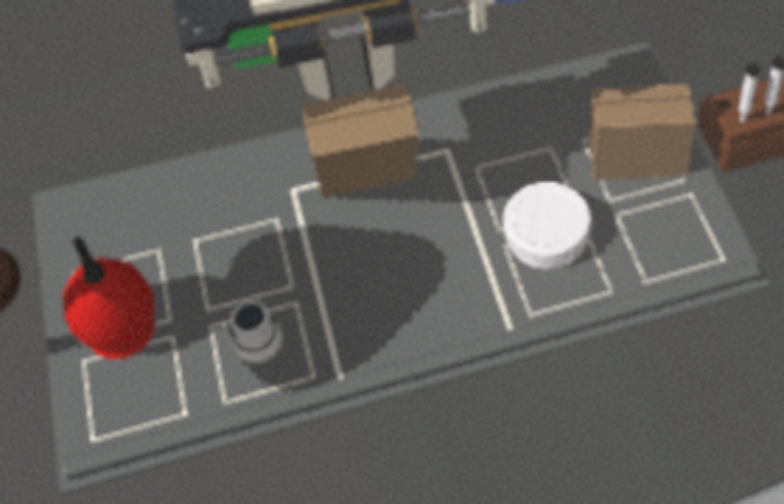

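The picture shows the carton tipping, with its back foot edge still at crop (322,194)–(415,177), so it has not slid. I push a little more and then let it fall.

jog_arm:
  steps:
    - [0.1,-0.013,0,0,0,0,186]
    - [0,0,0,0,0,0,186]
    - [0,0,0,0,0,0,186]
    - [-0.5,0.07,0,0,0,0,186]
    - [-0.9,0.12,0,0,0,0,186]

```text
clock: 3.9
tcp_pos: [0.4178, -0.0655, 0.1129]
eef_rot: [3.141, 0.002, 3.013]
wrist_force: [-0.7, -0.6, 1.1]
width: 0.0248
finger_force: 0.0
```

```bash
python3 - <<'E'
from h import *
a=r.read_camera("scene")[215:395,130:410,::-1];b=r.read_camera("top")[165:315,255:495,::-1]
cv2.imwrite("pics/s2raw.png",a);cv2.imwrite("pics/t2raw.png",b)
c=np.vstack([cv2.resize(a,(466,300),interpolation=2),cv2.resize(b,(466,291),interpolation=2)])
cv2.imwrite("pics/c2.png",c)
E
```

```text
(no output)
```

View pics/c2.png

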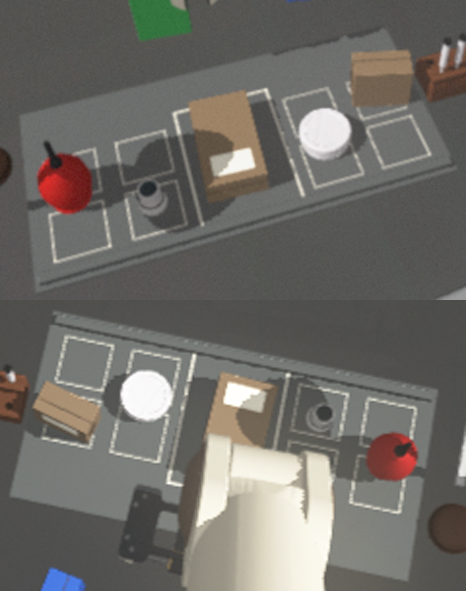

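The carton lies on its back in the field, with its lid face corners in the scene part at about (190,102), (253,90), (269,180) and (206,190). The gap to the ledge and everything else look as expected. Now I measure the lid face.

```bash
python3 - <<'E'
from h import *
a=cv2.imread("pics/s2raw.png")
hsv=cv2.cvtColor(a,cv2.COLOR_BGR2HSV);m=cv2.inRange(hsv,(5,60,60),(25,200,255))
for q in cv2.findContours(m,0,1)[0]:
  if cv2.contourArea(q)>500: print(cv2.contourArea(q),[(p[0]+130,p[1]+215) for p in cv2.approxPolyDP(q,3,True)[:,0].tolist()])
k=280/466
for n,p in zip("HL_R HL_L hd_L hd_R".split(),[(190,102),(253,90),(269,179),(206,191)]):
  print(n,ray("scene",(130+p[0]*k,215+p[1]*.6),.039).round(4))
for p in[(206,199),(269,186)]: print("head bottom",ray("scene",(130+p[0]*k,215+p[1]*.6),.003).round(4))
for p in[(203,224),(303,195)]: print("field far",ray("scene",(130+p[0]*k,215+p[1]*.6),.003).round(4))
E
```

```text
2171.5 [(276, 269), (243, 277), (256, 335), (290, 327)]
1086.0 [(375, 245), (342, 247), (342, 277), (374, 276), (378, 259)]
586.5 [(409, 243), (406, 255), (402, 255), (401, 244), (395, 259), (393, 246), (380, 250), (387, 275), (409, 270)]
HL_R [ 0.504  -0.1096  0.039 ]
HL_L [ 0.5166 -0.0347  0.039 ]
hd_L [ 0.6382 -0.0605  0.039 ]
hd_R [ 0.6253 -0.1287  0.039 ]
head bottom [ 0.614  -0.1292  0.003 ]
head bottom [ 0.6264 -0.0578  0.003 ]
field far [ 0.6422 -0.1417  0.003 ]
field far [ 0.6523 -0.0264  0.003 ]
```

jog_arm:
  steps:
    - [0.3,-0.06,-0.4,0,0,0.14,186]
    - [0.3,-0.06,-0.6,0,0,0.14,186]
    - [0.1,-0.05,-0.4,0,0,0,186]
    - [0,0,-0.2,0,0,0,186]
    - [0,0,0,0,0,0,186]

```text
clock: 4.62
tcp_pos: [0.4581, -0.0755, 0.0162]
eef_rot: [3.141, -0.002, 3.052]
wrist_force: [-0.5, -0.4, 0.5]
width: 0.0248
finger_force: 0.0
```

jog_arm:
  steps:
    - [0.2,-0.018,0,0,0,0,186]
    - [0.15,-0.013,0,0,0,0,186]
    - [0.12,-0.011,0,0,0,0,186]
    - [0.1,-0.009,0,0,0,0,186]
    - [0.1,-0.009,0,0,0,0,186]

```text
clock: 5.25
tcp_pos: [0.4993, -0.0795, 0.0167]
eef_rot: [-3.141, -0.001, 3.052]
wrist_force: [-1.3, 0.1, 1.4]
width: 0.0252
finger_force: 0.5
```

jog_arm:
  steps:
    - [0.06,-0.005,0,0,0,0,186]
    - [0.06,-0.005,0,0,0,0,186]
    - [0.05,-0.005,0,0,0,0,186]
    - [0.05,-0.005,0,0,0,0,186]
    - [0,0,0,0,0,0,186]

```text
clock: 5.88
tcp_pos: [0.5131, -0.0806, 0.0168]
eef_rot: [3.142, 0.001, 3.052]
wrist_force: [-0.1, 0.0, 0.6]
width: 0.0244
finger_force: 0.0
```

jog_arm:
  steps:
    - [0.04,-0.004,0,0,0,0,186]
    - [0.03,-0.003,0,0,0,0,186]
    - [0.03,-0.003,0,0,0,0,186]
    - [0.03,-0.003,0,0,0,0,186]
    - [0.03,-0.003,0,0,0,0,186]

```text
clock: 6.5
tcp_pos: [0.5206, -0.0814, 0.0165]
eef_rot: [3.142, -0.003, 3.052]
wrist_force: [-6.7, 1.6, 4.7]
width: 0.0248
finger_force: 3.4
```

```bash
cat > look.py <<'E'
import sys
from h import *
n=sys.argv[1]
a=r.read_camera("scene")[235:395,170:370,::-1]
cv2.imwrite(f"pics/{n}.png",cv2.resize(a,(750,600),interpolation=2))
print(r.get_obs()["wrist_force"])
E
python3 look.py p3
```

```text
[-3.7903843   0.55780112  2.7453014 ]
```

View pics/p3.png

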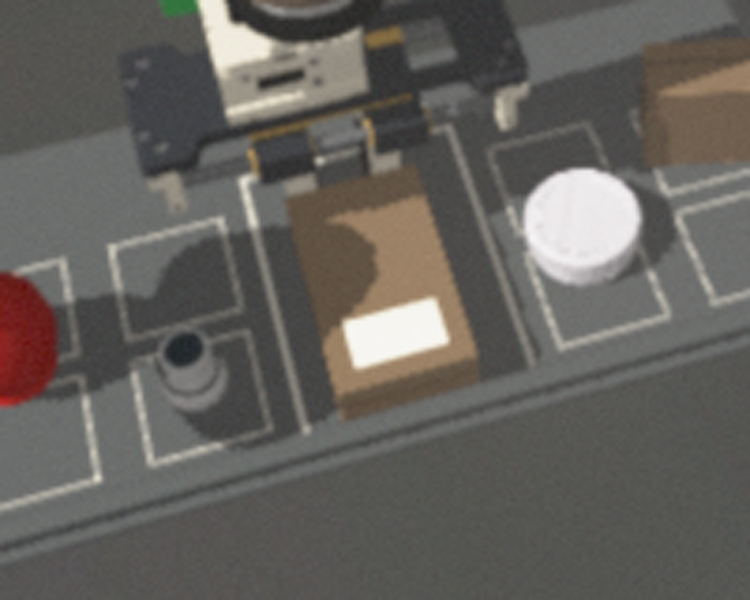

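The carton now reaches the ledge, with head corners at (345,410) and (478,378), clear of both side lines. The force is rising, so I press a bit more to seat it square.

jog_arm:
  steps:
    - [0.02,-0.002,0,0,0,0,186]
    - [0.02,-0.002,0,0,0,0,186]
    - [0.02,-0.002,0,0,0,0,186]
    - [0.02,-0.002,0,0,0,0,186]
    - [0,0,0,0,0,0,186]

```text
clock: 7.18
tcp_pos: [0.5205, -0.0814, 0.0156]
eef_rot: [-3.142, -0.012, 3.052]
wrist_force: [-13.5, 2.0, 11.0]
width: 0.0251
finger_force: 7.1
```

jog_arm:
  steps:
    - [-0.1,0.009,0,0,0,0,186]
    - [-0.2,0.018,0,0,0,0,186]
    - [-0.4,0.036,0,0,0,0,186]
    - [-0.3,0.03,0.6,0,0,0,186]
    - [0,0,1,0,0,0,186]

```text
clock: 7.8
tcp_pos: [0.4634, -0.0761, 0.1119]
eef_rot: [3.141, -0.006, 3.052]
wrist_force: [1.5, -0.7, -0.3]
width: 0.0249
finger_force: 0.0
```

jog_arm:
  steps:
    - [0,0,1,0,0,0,186]
    - [0,0.5,0.8,0,0,0,186]
    - [0,0.9,0.3,0,0,0,186]
    - [0,0.9,0,0,0,0,186]
    - [0,0.9,0,0,0,0,186]

```text
clock: 8.43
tcp_pos: [0.4673, 0.1171, 0.2397]
eef_rot: [3.141, 0.003, 3.052]
wrist_force: [0.3, 0.2, -0.5]
width: 0.0246
finger_force: 0.0
```

jog_arm:
  steps:
    - [0,0.9,0,0,0,0,186]
    - [0,0.9,0,0,0,0,186]
    - [0,0.9,0,0,0,0,186]
    - [0,0.9,0,0,0,0,186]
    - [0,0,0,0,0,0,186]

```text
clock: 9.05
tcp_pos: [0.465, 0.3372, 0.2388]
eef_rot: [3.138, -0.0, 3.06]
wrist_force: [-0.1, -0.7, -0.7]
width: 0.0249
finger_force: 0.0
```

```bash
python3 - <<'E'
from h import *
a=r.read_camera("scene")[255:385,210:330,::-1];b=r.read_camera("top")[180:285,320:425,::-1]
cv2.imwrite("pics/c4.png",np.hstack([cv2.resize(a,(480,520),interpolation=2),cv2.resize(b,(315,315),interpolation=2) if 0 else cv2.copyMakeBorder(cv2.resize(b,(315,315),interpolation=2),0,205,0,0,0)]))
E
```

```text
(no output)
```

View pics/c4.png

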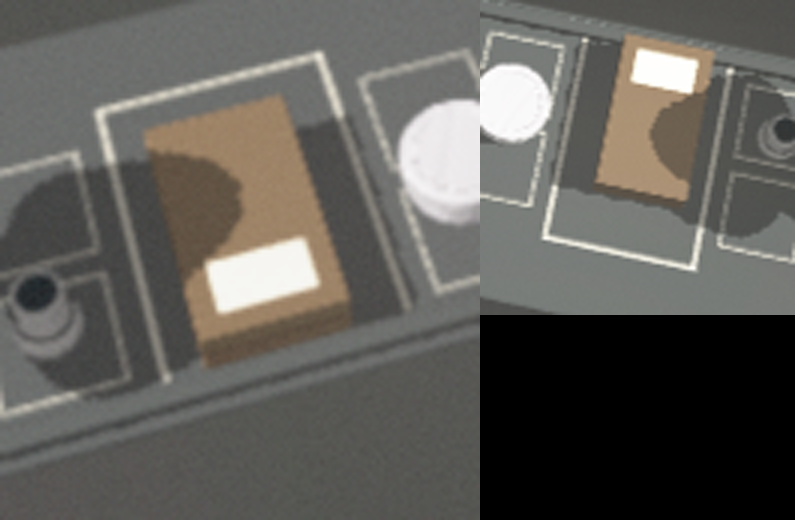

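The carton lies at the ledge: in the left view its head edge runs (205,365)–(350,325), and it is inside both side lines. A numeric check of squareness follows.

```bash
python3 - <<'E'
from h import *
for n,K,o in(("scene",4,(210,255)),("top",3,(320,180))):
  g=lambda p,z:ray(n,((p[0]+.5)/K-.5+o[0],(p[1]+.5)/K-.5+o[1]),z)
  P=dict(scene=dict(c=[(145,132),(282,97),(348,298),(200,338)],f=[(97,110),(320,55),(410,310),(167,382)]),
         top=dict(c=[(117,182),(207,197),(234,52),(145,35)],f=[(64,239),(215,268),(250,70),(105,40)]))[n]
  for k,z in(("c",.039),("f",.003)):
    Q=np.array([g(p,z) for p in P[k]]);print(n,k,Q[:,:2].round(4).tolist())
    for a,b,t in((0,1,"near"),(3,2,"far")):
      d=Q[a]-Q[b]; d=d if d[1]>0 else -d; print("  ",t,"yaw",np.arctan2(-d[0],d[1]).round(3))
    for a,b in((0,3),(1,2)):
      d=Q[b]-Q[a];print("   side yaw",np.arctan2(d[1],d[0]).round(3))
E
```

```text
scene c [[0.5315, -0.1145], [0.5379, -0.0465], [0.6548, -0.0571], [0.6477, -0.125]]
   near yaw -0.094
   far yaw -0.104
   side yaw -0.09
   side yaw -0.09
scene f [[0.4831, -0.1298], [0.495, -0.0123], [0.6526, -0.0264], [0.6432, -0.1432]]
   near yaw -0.1
   far yaw -0.081
   side yaw -0.083
   side yaw -0.089
top c [[0.5328, -0.0466], [0.5295, -0.1152], [0.6448, -0.1252], [0.65, -0.056]]
   near yaw -0.047
   far yaw -0.075
   side yaw -0.079
   side yaw -0.087
top f [[0.4903, -0.0127], [0.4819, -0.1307], [0.6421, -0.1436], [0.6527, -0.0272]]
   near yaw -0.071
   far yaw -0.091
   side yaw -0.089
   side yaw -0.08
```

```bash
python3 -c "
from rig import r
print(r.close_job())"
```

```text
the job is handed in; nothing more can be done
None
```

I toppled the carton where it stood and pushed it along the mat to the ledge. It now lies on its back, inside the outline, snug and square to within measuring error (about 0.02 rad). Nothing else was seen to move, and I handed the job in at about 9 s.

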